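# Open the lockable fittings case

### The arm

A 6-joint arm with a two-finger parallel gripper is mounted at the origin on the work surface. World frame = base frame: x ahead of the robot, y to its left, z up, the work surface at z = 0. Lengths are in m, angles in degrees, forces in N, time in s.
With the tool pointing down it reaches from about 0.4 to 0.825 m from the base axis. Payload 7 kg.
Tool frame: the origin (TCP) lies midway between the tips of the shut fingers; the grasp point (between the pads) lies 19 mm behind it; x points along the fingers, z is the direction in which the jaws open and shut, and the axes are right-handed (so a half turn about x gives the same grasp; the last joint's range is limited). The gripper opens to 88 mm and grips with 3 to 60 N. Pads are 19 mm wide; open, the fingers measure 130 mm over their backs; the gripper's body (78 mm by 193 mm) begins 47 mm behind the grasp point.
Start: joints at [-50.071, 20.546, 0.682, 0, -70.136, -16.507], TCP at [0.268, -0.619, 0.227] pointing down, gripper open.
Joint ranges: [-176.03, 176.03], [-82.01, 121.73], [-58.28, 71.71], [-173.87, 95.51], [-174.79, -0.11], [-173.66, 173.66]. Speed limits (degrees/s): [136.94, 136.94, 172.46, 180, 180, 180].

### API

Orientations are given as [roll, pitch, yaw] about the fixed x, y, z axes, in that order (R = Rz(yaw) Ry(pitch) Rx(roll)).
In Python, from plant import get_state, capture, close_job gives the robot as it stands.
- The arm moves only by the tool play_rows, never from a script. Its argument "series" is one flat list of numbers, 4 for each row, row after row: the shift along the tool's x, y, z in m, then the turn about the tool's x in rad. In form: [tx, ty, tz, spin, tx, ty, tz, spin, ...]. A call has exactly 5 rows; each row shifts and turns the commanded pose from where the row before left it, along the tool's axes as they then stand; what a row does not reach is not made up. A row lasts 1/12 s, in which the tool goes at most 41.7 mm and 7.16 degrees, less where a joint would pass 70% of its speed; a pose out of reach is approached as far as the arm can. A call is refused whole if a number of a shift passes 0.0417 or a number of a turn 0.125, either way. A call with a gripper value outside its range is refused whole. "jaw" is the opening in per cent of the stroke, from 0 (shut) to 100 (fully open), set as the call begins (left out, the last holds). The fingers move at their own pace and stop on an object; "squeeze" is the grip in N (left out, the last holds). Time passes only in rows, so rows that do not move let the fingers close, or fill a call up. It gives the time, the measured TCP pose, the force and the opening at its end, in the units of the state.
- get_state(): the state, without advancing time (a new reading comes with each control period).
- capture(name): name is "side" or "top" or "wrist"; returns a dict with "img" (480x640x3 uint8, blue, green, red), "K" (3x3 intrinsics, pixels), "world_from_camera" (4x4, takes a point from camera to world coordinates). Camera axes: x right, y down, z forward; pixel columns grow to the right and rows downward; lengths in m; the calibration is good to about 2 mm. The wrist camera is an equidistant fisheye: a pixel r from the principal point sees the ray r / f radians off the axis. A picture is of the moment at which its call begins. There is no depth.
- close_job(): hands the job in, once; it reports no verdict.
The state is a dict: "time_s": time; "joints": joint angles; "qd": joint speeds; "joint_torque": joint torques, N m; "tcp_pos": TCP position; "eef_rot": TCP orientation; "contact_force": force on the tool from outside, world axes, zero at the start; "moment": the same for the moment, N m; "gripper_width": finger opening in m.
Only numpy, scipy, OpenCV 4.12 (cv2) and the standard library are available. Lean on these libraries where they do the work, as an engineer would, in place of code of your own. Each camera call takes 0.05 s, during which the arm holds its last target.

### The job

Open the blue fittings case: slide the yellow safety tab to the right, away from the red latch bar, until it seats against its hidden stop, then swing the latch up until it stands about upright, and raise the lid by its black pull to about half open (some 45 degrees), so that latch and lid stay up by themselves. Feel for the stop and do not force the tab, the latch or the lid, and leave the loose fittings and tools around the case where they are.

Things in the scene. Friction and masses are not known exactly. Their poses are not given: they have to be found in the camera images.
- case: Blue fittings case, fixed. Origin on the bench under the middle of its tray; x runs from its front (robot side) to its back, y to its left, z up. Tray x -100 to 100, y -170 to 170 mm, 85 high, lid on top. In front a solid ledge, x -180 to -100, full width, top at z 85. On it a grey lock housing (y 6 to 30) and a bracket (y 110 to 122), x -173 to -127, tops at z 130, with the latch between.
- tab_grip (a point): Yellow safety tab, upright fin on the ledge: 24 mm along case x, 10 along y, top 32 above the ledge. Point: its middle, 20 above the ledge; it starts at case x -138, y -45 to -51. Slides only along case -y, friction 4 N, stays where left; pinch it across y or push its left face. It drags a hidden bolt to a firm stop 12 to 52 mm away (differs every time); the latch is free only in the last 3 mm.
- safety_tab: The same tab with its hidden bolt; origin under the fin at the ledge top. Where the bolt is clamped to the tab differs and cannot be seen, so the stop must be found by feel: 10 to 12 N of drag seats it, and more than 25 N on the stop damages it.
- tab_stop: Fixed stop of the hidden bolt, inside the ledge. It meets the bolt, not the tab, so its pose does not tell where the tab will stop.
- latch: Main latch: U-shaped steel bail. Origin on its hinge line (along case y) midway between the arms, at case (-150, 70, 115) mm. Its x points along the arms to the bar: level to case +x when closed; it swings up and over towards the robot, 100 degrees at most, stays where left, 2 to 3 N at the bar. Closed it holds the lid down. While bolted it gives only 1 to 3 degrees; over 20 N at the bar damages it.
- latch_bar (a point): Middle of the latch's red round bar: 12 mm thick, along case y, 64 mm free between the arms, 90 mm from the hinge line. Closed it is at case (-60, 70, 115) mm, 22 mm above the lid. Pinch it from above across case x; it turns between the fingers as the latch swings.
- lid: Clear lid with blue edges, 200 by 340 mm, upper face at case z 93 mm when shut. Origin on its hinge line along the case's back edge, case (100, 0, 85) mm; its x axis is level along case +x when shut. Its front swings up, 80 degrees at most; a stiff hinge holds it where left (about 8 N at the pull).
- lid_pull (a point): Middle of the lid's black round pull bar: 12 mm thick, along case y, 72 mm free between its posts. Shut it is at case (-80, -110, 121) mm: 28 mm above the lid, 180 mm in front of the lid's hinge line. Pinch it from above across case x; it turns between the fingers as the lid swings.
- elbow_a: Loose white plastic elbow, legs 36 mm, 26 mm thick, on the bench left of the case. Origin at its corner, underside.
- elbow_b: Loose copper elbow, legs 32 mm, 22 mm thick, on the bench left of the case. Origin at its corner, underside.
- pipe_cap: Loose white pipe cap, 28 mm across, 20 mm high, standing on the left end of the ledge. Origin under its centre.
- brass_nipple: Loose brass nipple, 34 mm across, 38 mm high, on the bench right of the case. Origin under its centre.
- pipe_stub: Loose upright white pipe stub, 40 mm across, 60 mm high, on the bench right of the case. Origin under its centre.
- wrench: Loose steel wrench on the bench in front of the case. Origin under its middle.
- putty_tin: Loose grey tin, 68 mm across, 46 mm high, on the bench right of the case. Origin under its centre.

How it is judged (in metres and radians):
On the way, in this order (a step that is already met when the one before it is completed fails the run):
1. the safety tab has been slid at least 6 mm, the latch still down (distance of tab_grip from where it was at the start of the episode above 0.006 m and angle between latch's own z axis and vertical below 0.2 rad), for 0.1 s.
2. the latch stands up, at least 69 degrees from level, the lid still shut (angle between latch's own z axis and vertical above 1.2 rad and angle between lid's own z axis and vertical below 0.15 rad), for 0.2 s.
3. the lid is at least 35 degrees open (angle between lid's own z axis and vertical above 0.6 rad), for 0.2 s.
At the end, for the whole second after the job is handed in: The latch stands at least 69 degrees (1.2 rad) up from its closed position and the lid is at least 35 degrees (0.6 rad) open, both at rest by themselves (angle between latch's own z axis and vertical above 1.2 rad and angle between lid's own z axis and vertical above 0.6 rad and angular speed of each of latch, lid below 0.1 rad/s); the robot touches nothing.
It fails at once if the tab's bolt is driven against its stop with more than 25 N (contact force between safety_tab and tab_stop above 25 N).
It fails at once if the latch is forced against the bolt (more than 40 N there, about 22 N at the bar) (contact force between latch and safety_tab above 40 N).
It fails at once if the lid is pried against the closed latch with more than 40 N (contact force between latch and lid above 40 N).
It fails at once if a loose thing around the case is moved more than 30 mm (distance of any of elbow_a, elbow_b, pipe_cap, brass_nipple, pipe_stub, wrench, putty_tin from where it was at the start of the episode above 0.03 m).
It also fails if it takes over 69 s, if anything falls off the work surface, if the arm or the gripper's body presses on something with over 40 N, if the wrist force passes 120 N, or if a joint passes its speed limit or range.

## Working session

There is one attempt and no reset: what is moved stays moved. The work goes in short steps, Python scripts to look and compute and a tool call to move; the robot and the scene stay as the last step left them, time stands still between calls to the robot, and variables do not carry over. Pictures are saved under pics/ and viewed, and the job is handed in when it is done.

Besides the shell and the picture viewer there is one more tool, called after "Emit:" as name(argument=value, ...) on one line, values as JSON. play_rows: Moves the arm, as the interface text tells. Its arguments: {"type":"object","properties":{"series":{"type":"array","items":{"type":"number"}},"jaw":{"type":"number"},"squeeze":{"type":"number"}},"required":["series"]}

```bash
ls; mkdir -p pics; python3 - <<'E'
from plant import *
import cv2
print(get_state())
for n in ["side","top","wrist"]:
    c=capture(n); cv2.imwrite(f"pics/{n}0.png",c["img"]); print(n,c["K"],c["world_from_camera"])
E
```

```text
pics
{'time_s': 0.0, 'joints': array([-5.00688735e+01,  2.05913754e+01,  6.34314219e-01, -1.69067562e-02,
       -7.01343942e+01, -1.65061744e+01]), 'qd': array([ 0.04220794, -0.02321604, -0.00767805,  0.0217346 , -0.07447008,
        0.05062641]), 'joint_torque': array([ 1.91359875e-03, -5.82714272e+01,  2.93061680e+01,  6.99740097e+00,
        6.91430309e-03, -1.99353390e-04]), 'tcp_pos': array([ 0.26811322, -0.6189587 ,  0.22563756]), 'eef_rot': array([  6.64884593,  89.90717337, 120.06804016]), 'contact_force': array([-0.03947762, -0.57773156, -0.36034356]), 'moment': array([-0.00880163,  0.01147049, -0.01820809]), 'gripper_width': 0.08782682392154154}
side [[525.33597338   0.         318.63265141]
 [  0.         525.33597338 243.8856035 ]
 [  0.           0.           1.        ]] [[-0.9590812  -0.19520323  0.20508277  0.41399887]
 [-0.28269941  0.6202394  -0.73169948  0.62800614]
 [ 0.01562969 -0.75973599 -0.65004379  0.67794793]
 [ 0.          0.          0.          1.        ]]
top [[478.38494004   0.         319.16454652]
 [  0.         478.38494004 239.94776272]
 [  0.           0.           1.        ]] [[-0.01931086 -0.99804222  0.05948793  0.54897221]
 [-0.99975758  0.01990503  0.00941167  0.02586316]
 [-0.01057736 -0.05929176 -0.99818466  0.93313183]
 [ 0.          0.          0.          1.        ]]
wrist [[371.64829954   0.         324.41292915]
 [  0.         371.64829954 237.91274512]
 [  0.           0.           1.        ]] [[-3.96149407e-01  8.74517563e-01  2.79793993e-01  1.92206601e-01]
 [ 9.18185872e-01  3.77112140e-01  1.21330694e-01 -6.52574179e-01]
 [ 5.92111404e-04  3.04967974e-01 -9.52362423e-01  3.82742489e-01]
 [ 0.00000000e+00  0.00000000e+00  0.00000000e+00  1.00000000e+00]]
```

View pics/top0.png

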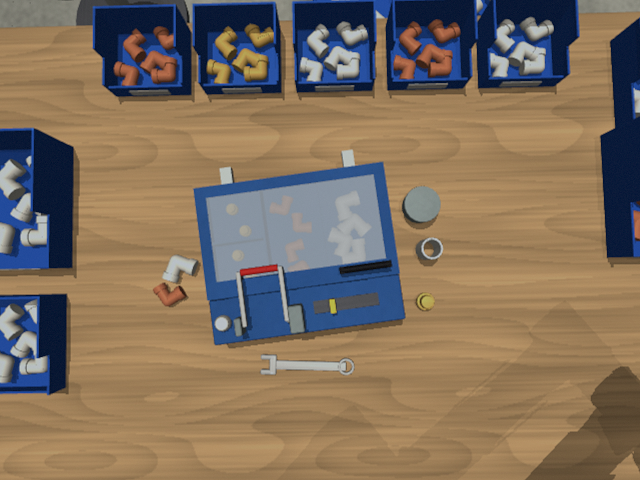

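View pics/side0.png

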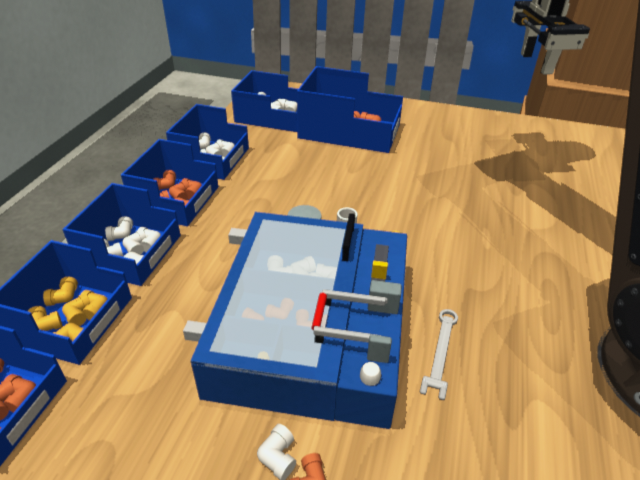

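View pics/wrist0.png

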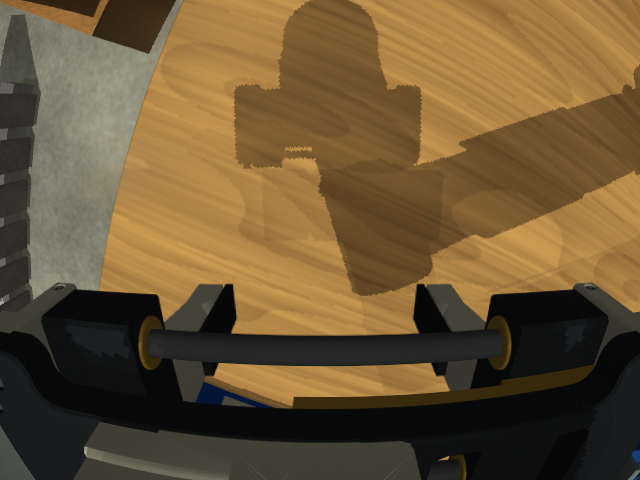

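The top view shows the case slightly rotated: red bar at about (258,270), black pull (365,267), yellow tab (333,306), wrench (308,366) and pipe cap (222,323). The side view shows the same parts unoccluded.

```bash
cat > h.py <<'E'
import numpy as np, cv2
from plant import *
def ray(c,uv):
    K,T=c["K"],c["world_from_camera"]
    d=T[:3,:3]@np.array([(uv[0]-K[0,2])/K[0,0],(uv[1]-K[1,2])/K[1,1],1]); return T[:3,3],d
def onz(c,uv,z):
    o,d=ray(c,uv); return o+d*(z-o[2])/d[2]
def tri(c1,u1,c2,u2):
    o1,d1=ray(c1,u1);o2,d2=ray(c2,u2)
    s=np.linalg.lstsq(np.c_[d1,-d2],o2-o1,rcond=None)[0]
    a,b=o1+s[0]*d1,o2+s[1]*d2
    return (a+b)/2,np.linalg.norm(a-b)
def blob(img,lo,hi,roi):
    h=cv2.cvtColor(img,cv2.COLOR_BGR2HSV); m=cv2.inRange(h,np.array(lo),np.array(hi))
    if lo[0]==0 and lo[1]>100: m|=cv2.inRange(h,np.array((172,lo[1],lo[2])),np.array((180,255,255)))
    x0,y0,x1,y1=roi; z=np.zeros_like(m); z[y0:y1,x0:x1]=m[y0:y1,x0:x1]
    n,l,s,c=cv2.connectedComponentsWithStats(z)
    i=1+np.argmax(s[1:,4]); return c[i],s[i],(l==i).astype(np.uint8)
def rect(m):
    cs=max(cv2.findContours(m,0,2)[0],key=cv2.contourArea); return cv2.minAreaRect(cs)
E
python3 - <<'E'
from h import *
T=capture("top");S=capture("side")
np.set_printoptions(precision=4,suppress=True)
rt=blob(T["img"],(0,150,80),(6,255,255),(220,250,300,290)); rs=blob(S["img"],(0,150,80),(6,255,255),(295,280,345,345))
kt=blob(T["img"],(0,0,0),(180,255,45),(320,250,400,285)); ks=blob(S["img"],(0,0,0),(180,255,45),(335,205,362,265))
yt=blob(T["img"],(20,120,80),(35,255,255),(315,290,350,320)); ys=blob(S["img"],(20,120,80),(35,255,255),(360,250,400,290))
for n,a,b,z in(("red",rt,rs,.115),("pull",kt,ks,.121),("tab",yt,ys,.117)):
    print(n,a[0],a[1],rect(a[2]),b[0],b[1],onz(T,a[0],z),tri(T,a[0],S,b[0]))
m=blob(T["img"],(100,120,40),(130,255,255),(185,155,412,350))[2]
m=cv2.morphologyEx(m,cv2.MORPH_CLOSE,np.ones((25,25)))
r=rect(m);print(r,cv2.boxPoints(r))
B=cv2.boxPoints(r)
for p in B: print(p,onz(T,p,.09))
v=cv2.resize(T["img"][240:360,180:420],None,fx=3.3,fy=3.3,interpolation=2);cv2.imwrite("pics/tz.png",v)
E
```

```text
red [258.1156 269.6933] [240 265  37  11 225] ((258.1000061035156, 269.6999816894531), (5.939697742462158, 36.769554138183594), 81.8698959350586) [319.2609 309.6166] [312 293  15  35 253] [0.5489 0.1389 0.115 ] (array([0.5486, 0.1381, 0.1201]), np.float64(0.0005108429755041282))
pull [365.1238 266.805 ] [340 261  51  13 323] ((364.9673767089844, 266.7631530761719), (6.4219584465026855, 51.170711517333984), 82.14668273925781) [348.0704 236.993 ] [343 214  12  47 284] [ 0.5503 -0.0434  0.121 ] (array([ 0.5506, -0.0443,  0.1093]), np.float64(0.0006419483145785049))
tab [332.3415 305.3659] [329 299   8  14  82] ((332.3692626953125, 305.453857421875), (13.643820762634277, 5.82963228225708), 82.87498474121094) [379.1344 269.336 ] [372 260  16  20 253] [0.4861 0.0134 0.117 ] (array([0.4852, 0.0132, 0.1043]), np.float64(0.00018007353636717522))
((298.4082336425781, 253.3119354248047), (157.700927734375, 193.17648315429688), 82.01988220214844) [[191.8085 188.6343]
 [383.1144 161.8158]
 [405.0079 317.9896]
 [213.7021 344.8081]]
[191.8085 188.6343] [0.6953 0.259  0.09  ]
[383.1144 161.8158] [ 0.7363 -0.0827  0.09  ]
[405.0079 317.9896] [ 0.4598 -0.1134  0.09  ]
[213.7021 344.8081] [0.4194 0.2216 0.09  ]
```

View pics/tz.png

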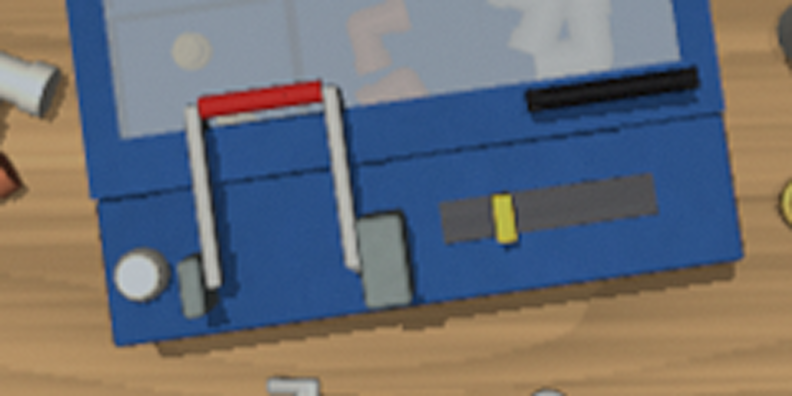

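```bash
cat >> h.py <<'E'
from scipy.spatial.transform import Rotation as Ro
np.set_printoptions(precision=4,suppress=True)
YAW=np.deg2rad(6.85); O=np.array([.6167,.0760,0])
RC=Ro.from_euler('z',YAW).as_matrix()
def cw(x,y,z): return O+RC@(np.array([x,y,z])/1000)
def wc(p): return RC.T@(np.array(p)-O)*1000
def go(target=None,jaw=None):
    s=get_state(); R=Ro.from_euler('xyz',s["eef_rot"],degrees=True).as_matrix()
    print("t",round(s["time_s"],2),"tcp",s["tcp_pos"],"case mm",wc(s["tcp_pos"]),"F case",RC.T@s["contact_force"],"w",round(s["gripper_width"],4))
    print("tool axes in case (cols x,y,z):\n",RC.T@R)
    sp=0
    if jaw is not None:
        d=R.T@(RC@np.array(jaw,float)); a=np.arctan2(-d[1],d[2]); 
        a=(a+np.pi/2)%np.pi-np.pi/2; print("spin",a, "j6",s["joints"][5],"per5",a/5)
    if target is not None:
        t=cw(*target); dw=t-s["tcp_pos"]; print("tool shift",R.T@dw,"world",dw)
E
python3 -c "
from h import *
go((-138,-47,200),(0,1,0))"
```

```text
t 0.25 tcp [ 0.2682 -0.6192  0.2261] case mm [-428.9414 -648.6666  226.1007] F case [ 0.396  -0.5088  0.8867] w 0.0875
tool axes in case (cols x,y,z):
 [[-0.0003 -0.9585 -0.2851]
 [ 0.0007 -0.2851  0.9585]
 [-1.      0.0001  0.0008]]
spin 0.2891612212896759 j6 -16.50663365887081 per5 0.057832244257935185
tool shift [ 0.0265 -0.4504  0.4937] world [ 0.2171  0.6321 -0.0261]
```

Emit:
play_rows(series=[0,0,0,0.058,0,0,0,0.058,0,0,0,0.058,0,0,0,0.058,0,0,0,0.057], jaw=45, squeeze=15)

```text
time_s: 0.67
tcp_pos: [0.2683, -0.6193, 0.2264]
eef_rot: [18.1, 90.0, 114.8]
contact_force: [0.3, 0.8, -0.8]
gripper_width: 0.06
```

Emit:
play_rows(series=[0,-0.018,0.038,0,0,-0.018,0.038,0,0,-0.018,0.038,0,0,-0.018,0.038,0,0,-0.018,0.038,0])

```text
time_s: 1.08
tcp_pos: [0.3343, -0.4201, 0.2264]
eef_rot: [42.7, 90.0, 139.6]
contact_force: [1.7, 0.8, 0.3]
gripper_width: 0.0396
```

Emit:
play_rows(series=[0,-0.018,0.038,0,0,-0.018,0.038,0,0,-0.018,0.038,0,0,-0.018,0.038,0,0,-0.018,0.038,0])

```text
time_s: 1.5
tcp_pos: [0.4005, -0.2223, 0.2269]
eef_rot: [-98.4, 89.9, -1.6]
contact_force: [1.7, 1.0, 0.1]
gripper_width: 0.0393
```

```bash
python3 -c "
from h import *
go((-138,-47,200),(0,1,0))"
```

```text
t 1.5 tcp [ 0.4005 -0.2223  0.2269] case mm [-250.2544 -270.382   226.8842] F case [1.7863 0.7711 0.093 ] w 0.0393
tool axes in case (cols x,y,z):
 [[ 0.001  -1.     -0.0001]
 [-0.0001 -0.0001  1.    ]
 [-1.     -0.001  -0.0001]]
spin 6.83321750774013e-05 j6 -78.86357154592437 per5 1.366643501548026e-05
tool shift [ 0.027  -0.1122  0.2234] world [ 0.0848  0.2352 -0.0269]
```

Emit:
play_rows(series=[0,-0.0224,0.04,0,0,-0.0224,0.04,0,0,-0.0224,0.04,0,0,-0.0224,0.04,0,0,-0.0224,0.04,0])

```text
time_s: 1.92
tcp_pos: [0.48, -0.0294, 0.227]
eef_rot: [-80.3, 89.9, 16.6]
contact_force: [0.3, -0.7, 0.7]
gripper_width: 0.0394
```

Emit:
play_rows(series=[0.02,0,0.0234,0,0.02,0,0,0,0.02,0,0,0,0.01,0,0,0,0,0,0,0])

```text
time_s: 2.33
tcp_pos: [0.4755, -0.0086, 0.1546]
eef_rot: [98.9, 89.8, -164.2]
contact_force: [-0.4, 0.3, -0.9]
gripper_width: 0.0393
```

```bash
python3 -c "
from h import *
go((-138,-47,92),(0,1,0))
for n in ['wrist','side']: cv2.imwrite('pics/%s1.png'%n,capture(n)['img'])"
```

```text
t 2.33 tcp [ 0.4755 -0.0086  0.1546] case mm [-150.3009  -67.1775  154.562 ] F case [-0.3848  0.3051 -0.9167] w 0.0393
tool axes in case (cols x,y,z):
 [[-0.0039 -1.     -0.0001]
 [-0.0006 -0.0001  1.    ]
 [-1.      0.0039 -0.0006]]
spin 0.00014631182677193877 j6 -105.84442457424758 per5 2.9262365354387754e-05
tool shift [ 0.0625 -0.0126  0.0202] world [ 0.0098  0.0215 -0.0626]
```

View pics/wrist1.png

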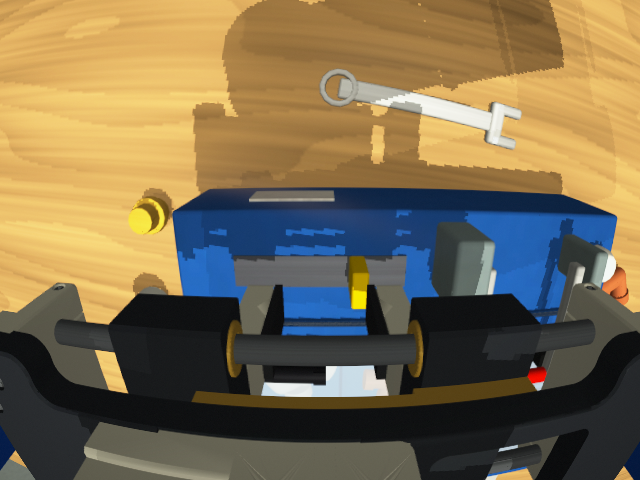

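View pics/side1.png

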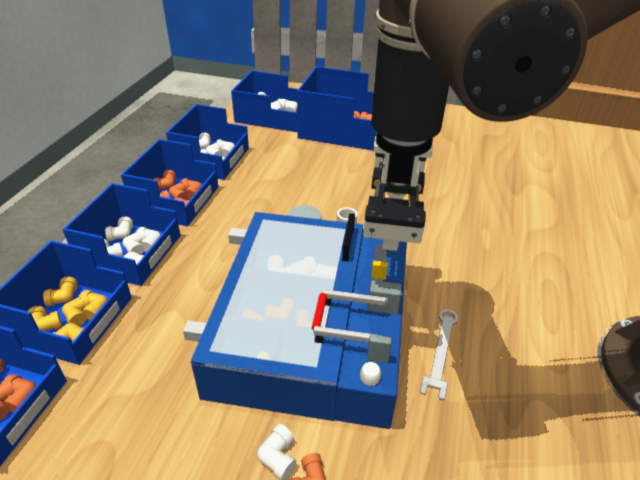

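The wrist view shows the tab at (358,282), currently nearer the left finger; the tool is about 20 mm short in y and 12 mm short in x. I'll shift and descend.

Emit:
play_rows(series=[0,-0.006,0.01,0,0,-0.0065,0.0105,0,0.01,0,0,0,0.015,0,0,0,0,0,0,0])

```text
time_s: 2.85
tcp_pos: [0.4858, 0.0137, 0.1295]
eef_rot: [90.5, 89.8, -172.6]
contact_force: [-0.9, -0.5, 0.1]
gripper_width: 0.0398
```

```bash
python3 -c "
from h import *
go((-138,-47,92),(0,1,0))
for n in ['wrist','side']: cv2.imwrite('pics/%s2.png'%n,capture(n)['img'])"
```

```text
t 2.85 tcp [0.4858 0.0137 0.1295] case mm [-137.4207  -46.2304  129.4672] F case [-0.942  -0.3601  0.0935] w 0.0398
tool axes in case (cols x,y,z):
 [[-0.0029 -1.     -0.    ]
 [-0.     -0.      1.    ]
 [-1.      0.0029 -0.    ]]
spin 3.137860952406868e-05 j6 -107.92997189797549 per5 6.275721904813736e-06
tool shift [ 0.0375  0.0005 -0.0008] world [-0.0005 -0.0008 -0.0375]
```

View pics/wrist2.png

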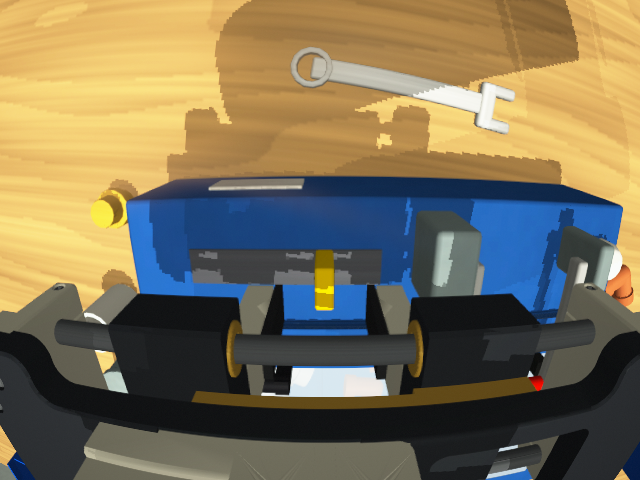

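The tab at (324,280) is centred between the fingers (282 and 367). Descending, then gripping.

Emit:
play_rows(series=[0.01,0,0,0,0.01,0,0,0,0.01,0,0,0,0.007,0,0,0,0,0,0,0])

```text
time_s: 3.37
tcp_pos: [0.4858, 0.0131, 0.0929]
eef_rot: [101.3, 89.8, -161.9]
contact_force: [0.4, -0.1, 0.2]
gripper_width: 0.0393
```

Emit:
play_rows(series=[0,0,0,0,0,0,0,0,0,0,0,0,0,0,0,0,0,0,0,0], jaw=0, squeeze=18)

```text
time_s: 3.78
tcp_pos: [0.4871, 0.0136, 0.095]
eef_rot: [-73.7, 90.0, 23.2]
contact_force: [0.0, -0.5, 0.3]
gripper_width: 0.0117
```

```bash
python3 -c "
from h import *
go((-138,-47,92),(0,1,0))"
```

```text
t 3.78 tcp [0.4871 0.0136 0.095 ] case mm [-136.0865  -46.4747   94.9532] F case [-0.051  -0.519   0.3303] w 0.0117
tool axes in case (cols x,y,z):
 [[ 0.0008 -1.     -0.0003]
 [ 0.0002 -0.0003  1.    ]
 [-1.     -0.0008  0.0002]]
spin 0.0002921955061658821 j6 -107.9154703427578 per5 5.843910123317642e-05
tool shift [ 0.003   0.0019 -0.0005] world [-0.0018 -0.0007 -0.003 ]
```

Emit:
play_rows(series=[0,0,-0.002,0,0,0,-0.002,0,0,0,-0.002,0,0,0,-0.002,0,0,0,-0.002,0])

```text
time_s: 4.2
tcp_pos: [0.4884, 0.0036, 0.0949]
eef_rot: [-74.2, 90.0, 22.7]
contact_force: [-2.2, 4.3, 5.6]
gripper_width: 0.01
```

Emit:
play_rows(series=[0,0,-0.0005,0,0,0,-0.0005,0,0,0,-0.0005,0,0,0,-0.0005,0,0,0,0,0])

```text
time_s: 4.62
tcp_pos: [0.4886, 0.0015, 0.0949]
eef_rot: [-87.0, 90.0, 9.9]
contact_force: [-1.5, 3.6, 5.4]
gripper_width: 0.0099
```

```bash
python3 -c "
from h import *
go((-138,-47,92),(0,1,0))"
```

```text
t 4.62 tcp [0.4886 0.0015 0.0949] case mm [-136.0702  -58.731    94.8908] F case [-1.0798  3.7662  5.3855] w 0.0099
tool axes in case (cols x,y,z):
 [[ 0.0006 -1.     -0.0002]
 [ 0.     -0.0002  1.    ]
 [-1.     -0.0006  0.    ]]
spin 0.00024221445396088725 j6 -106.43388081403646 per5 4.844289079217745e-05
tool shift [0.0029 0.0019 0.0117] world [-0.0033  0.0114 -0.0029]
```

Emit:
play_rows(series=[0,0,-0.0004,0,0,0,-0.0004,0,0,0,-0.0004,0,0,0,-0.0004,0,0,0,-0.0004,0], squeeze=12)

```text
time_s: 5.03
tcp_pos: [0.4889, -0.0005, 0.0949]
eef_rot: [-84.6, 90.0, 12.3]
contact_force: [-1.3, 4.1, 5.6]
gripper_width: 0.0098
```

Emit:
play_rows(series=[0,0,-0.0005,0,0,0,-0.0005,0,0,0,-0.0005,0,0,0,-0.0005,0,0,0,-0.0005,0])

```text
time_s: 5.45
tcp_pos: [0.4891, -0.0029, 0.0949]
eef_rot: [-79.3, 90.0, 17.5]
contact_force: [-2.6, 3.9, 5.5]
gripper_width: 0.0095
```

Emit:
play_rows(series=[0,0,-0.0006,0,0,0,-0.0006,0,0,0,-0.0006,0,0,0,-0.0006,0,0,0,-0.0006,0])

```text
time_s: 5.87
tcp_pos: [0.4895, -0.0059, 0.0949]
eef_rot: [-86.4, 90.0, 10.5]
contact_force: [-1.4, 3.9, 5.1]
gripper_width: 0.0098
```

Emit:
play_rows(series=[0,0,-0.0006,0,0,0,-0.0006,0,0,0,-0.0006,0,0,0,-0.0006,0,0,0,-0.0006,0])

```text
time_s: 6.28
tcp_pos: [0.4898, -0.0089, 0.0949]
eef_rot: [-81.2, 90.0, 15.7]
contact_force: [-2.5, 3.6, 5.9]
gripper_width: 0.0098
```

Emit:
play_rows(series=[0,0,-0.0006,0,0,0,-0.0006,0,0,0,-0.0006,0,0,0,-0.0006,0,0,0,-0.0006,0])

```text
time_s: 6.7
tcp_pos: [0.4902, -0.0119, 0.0949]
eef_rot: [-82.0, 90.0, 14.9]
contact_force: [-1.9, 3.7, 6.2]
gripper_width: 0.0099
```

Emit:
play_rows(series=[0,0,-0.0006,0,0,0,-0.0006,0,0,0,-0.0006,0,0,0,-0.0006,0,0,0,-0.0006,0])

```text
time_s: 7.12
tcp_pos: [0.4906, -0.0149, 0.0949]
eef_rot: [-84.1, 90.0, 12.8]
contact_force: [-2.3, 3.5, 5.2]
gripper_width: 0.0102
```

Emit:
play_rows(series=[0,0,-0.0006,0,0,0,-0.0006,0,0,0,-0.0006,0,0,0,-0.0006,0,0,0,-0.0006,0])

```text
time_s: 7.53
tcp_pos: [0.4909, -0.0178, 0.0949]
eef_rot: [-83.0, 90.0, 13.9]
contact_force: [-2.3, 3.7, 6.1]
gripper_width: 0.0098
```

Emit:
play_rows(series=[0,0,-0.0006,0,0,0,-0.0006,0,0,0,-0.0006,0,0,0,-0.0006,0,0,0,-0.0006,0])

```text
time_s: 7.95
tcp_pos: [0.4913, -0.0208, 0.0949]
eef_rot: [-87.4, 90.0, 9.5]
contact_force: [-2.4, 4.1, 5.6]
gripper_width: 0.0098
```

Emit:
play_rows(series=[0,0,-0.0006,0,0,0,-0.0006,0,0,0,-0.0006,0,0,0,-0.0006,0,0,0,-0.0006,0])

```text
time_s: 8.37
tcp_pos: [0.4917, -0.0238, 0.0949]
eef_rot: [-85.1, 90.0, 11.7]
contact_force: [-1.8, 4.2, 6.0]
gripper_width: 0.01
```

Emit:
play_rows(series=[0,0,-0.0006,0,0,0,-0.0006,0,0,0,-0.0006,0,0,0,-0.0006,0,0,0,-0.0006,0])

```text
time_s: 8.78
tcp_pos: [0.492, -0.0268, 0.0949]
eef_rot: [-85.5, 90.0, 11.4]
contact_force: [-1.8, 3.5, 5.3]
gripper_width: 0.0101
```

Emit:
play_rows(series=[0,0,-0.0006,0,0,0,-0.0006,0,0,0,-0.0006,0,0,0,-0.0006,0,0,0,-0.0006,0])

```text
time_s: 9.2
tcp_pos: [0.4923, -0.0298, 0.0949]
eef_rot: [-84.2, 90.0, 12.7]
contact_force: [-2.3, 3.0, 5.5]
gripper_width: 0.0102
```

Emit:
play_rows(series=[0,0,-0.0006,0,0,0,-0.0006,0,0,0,-0.0006,0,0,0,-0.0006,0,0,0,-0.0006,0])

```text
time_s: 9.62
tcp_pos: [0.4927, -0.0328, 0.0949]
eef_rot: [-88.1, 90.0, 8.8]
contact_force: [-2.1, 3.3, 6.0]
gripper_width: 0.0098
```

```bash
python3 -c "
from h import *
c=capture('side')
cv2.imwrite('pics/s3.png',cv2.resize(c['img'][180:380,300:500],None,fx=3,fy=3,interpolation=2))"
```

```text
(no output)
```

View pics/s3.png

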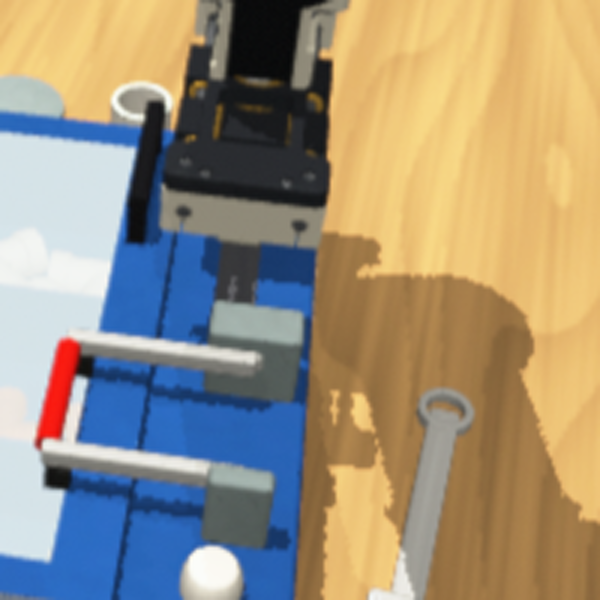

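The slot beside the housing is empty and the tab isn't visible behind the gripper, so it is travelling with the fingers. Continuing.

Emit:
play_rows(series=[0,0,-0.0005,0,0,0,-0.0005,0,0,0,-0.0005,0,0,0,-0.0005,0,0,0,-0.0005,0])

```text
time_s: 10.08
tcp_pos: [0.493, -0.0352, 0.0949]
eef_rot: [-86.7, 90.0, 10.1]
contact_force: [-2.6, 4.5, 5.8]
gripper_width: 0.01
```

Emit:
play_rows(series=[0,0,-0.0005,0,0,0,-0.0005,0,0,0,-0.0005,0,0,0,-0.0005,0,0,0,-0.0005,0])

```text
time_s: 10.5
tcp_pos: [0.4932, -0.0361, 0.0948]
eef_rot: [-24.6, 89.8, 72.2]
contact_force: [-6.8, 18.0, 8.3]
gripper_width: 0.0099
```

Firm stop felt at about 49 mm of travel (18 N total, including 4 N friction). Backing off the load and releasing.

Emit:
play_rows(series=[0,0,0.0006,0,0,0,0.0005,0,0,0,0.0,0,0,0,0,0,0,0,0,0])

```text
time_s: 10.92
tcp_pos: [0.4931, -0.0359, 0.0948]
eef_rot: [-38.4, 89.9, 58.4]
contact_force: [-3.3, 8.6, 6.7]
gripper_width: 0.0101
```

Emit:
play_rows(series=[0,0,0,0,0,0,0,0,0,0,0,0,-0.02,0,0,0,-0.03,0,0,0], jaw=50)

```text
time_s: 11.33
tcp_pos: [0.4906, -0.0374, 0.1424]
eef_rot: [98.5, 89.6, -164.7]
contact_force: [0.8, 0.3, 0.3]
gripper_width: 0.038
```

```bash
python3 -c "
from h import *
go((-60,70,200),(1,0,0))"
```

```text
t 11.33 tcp [ 0.4906 -0.0374  0.1424] case mm [-138.6977  -97.5742  142.3613] F case [0.7861 0.2194 0.2859] w 0.038
tool axes in case (cols x,y,z):
 [[-0.0067 -1.      0.0005]
 [-0.001   0.0005  1.    ]
 [-1.      0.0067 -0.001 ]]
spin 1.5702584018678514 j6 -101.72665954343854 per5 0.3140516803735703
tool shift [-0.0583 -0.0782  0.1676] world [0.0581 0.1758 0.0576]
```

Emit:
play_rows(series=[-0.02,0,0,-0.1047,-0.02,0,0,-0.1047,-0.02,0,0,-0.1047,0,0,0,-0.1047,0,0,0,-0.1047])

```text
time_s: 11.75
tcp_pos: [0.4935, -0.0368, 0.2058]
eef_rot: [-118.7, 89.9, 8.5]
contact_force: [-0.5, 0.9, -1.0]
gripper_width: 0.0437
```

Emit:
play_rows(series=[0,0,0,-0.1047,0,0,0,-0.1047,0,0,0,-0.1047,0,0,0,-0.1047,0,0,0,-0.1047])

```text
time_s: 12.17
tcp_pos: [0.4927, -0.037, 0.2043]
eef_rot: [62.8, 90.0, -140.1]
contact_force: [-0.4, 0.3, 0.0]
gripper_width: 0.0435
```

Emit:
play_rows(series=[0,0,0,-0.1047,0,0,0,-0.1047,0,0,0,-0.1047,0,0,0,-0.1047,0,0,0,-0.1047])

```text
time_s: 12.58
tcp_pos: [0.4927, -0.037, 0.2042]
eef_rot: [29.0, 89.9, -143.9]
contact_force: [0.0, -0.2, 0.4]
gripper_width: 0.0437
```

```bash
python3 -c "
from h import *
go((-60,70,150),(1,0,0))"
```

```text
t 12.58 tcp [ 0.4927 -0.037   0.2042] case mm [-136.6395  -97.4134  204.2446] F case [-0.0077 -0.1767  0.3911] w 0.0437
tool axes in case (cols x,y,z):
 [[-0.0008  0.0047 -1.    ]
 [-0.0004 -1.     -0.0047]
 [-1.      0.0004  0.0008]]
spin 0.0047175187323293954 j6 -11.447566769822812 per5 0.0009435037464658791
tool shift [ 0.0541 -0.1671 -0.0775] world [ 0.0561  0.1754 -0.0542]
```

Emit:
play_rows(series=[0,-0.034,-0.0155,0.0047,0,-0.034,-0.0155,0,0,-0.033,-0.0155,0,0.02,-0.033,-0.0155,0,0.025,-0.033,-0.0155,0])

```text
time_s: 13.0
tcp_pos: [0.5516, 0.1383, 0.1621]
eef_rot: [-164.1, 89.8, 22.4]
contact_force: [0.5, -0.2, 0.2]
gripper_width: 0.0438
```

Emit:
play_rows(series=[0,0,0,0,0,0,0,0,0,0,0,0,0,0,0,0,0,0,0,0])

```text
time_s: 13.42
tcp_pos: [0.5501, 0.1355, 0.1619]
eef_rot: [-162.1, 89.9, 24.5]
contact_force: [-0.2, 0.3, -0.5]
gripper_width: 0.0437
```

```bash
python3 -c "
from h import *
go((-60,70,107),(1,0,0))
for n in ['wrist','side','top']: cv2.imwrite('pics/%s4.png'%n,capture(n)['img'])"
```

```text
t 13.42 tcp [0.5501 0.1355 0.1619] case mm [-58.992   67.0079 161.9181] F case [-0.1184  0.348  -0.5228] w 0.0437
tool axes in case (cols x,y,z):
 [[ 0.0013 -0.0058 -1.    ]
 [ 0.0004 -1.      0.0058]
 [-1.     -0.0004 -0.0013]]
spin -0.0057674926654271985 j6 -27.120359749945074 per5 -0.0011534985330854397
tool shift [ 0.0549 -0.003   0.0011] world [-0.0014  0.0029 -0.0549]
```

View pics/wrist4.png

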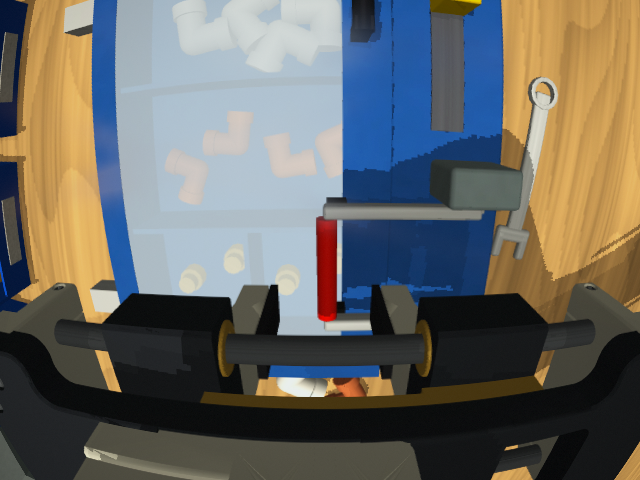

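View pics/side4.png

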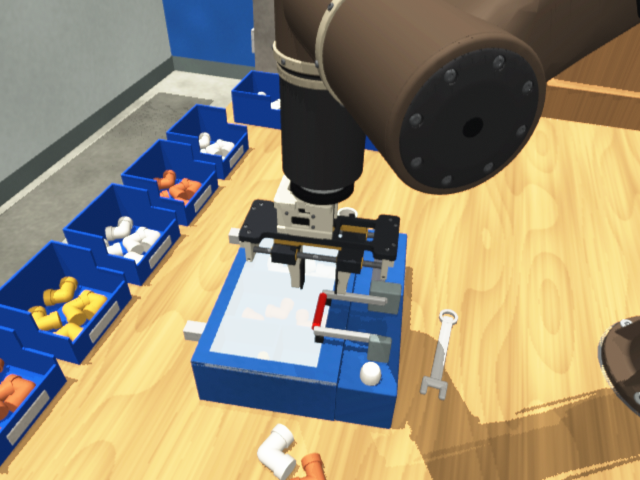

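Wrist view: red bar at x≈326, centred between the fingers (279 and 371). Descending 59 mm and pinching.

Emit:
play_rows(series=[0.015,-0.003,0,-0.0058,0.015,0,0,0,0.015,0,0,0,0.014,0,0,0,0,0,0,0])

```text
time_s: 13.98
tcp_pos: [0.5481, 0.1382, 0.0998]
eef_rot: [15.9, 89.8, -157.2]
contact_force: [0.2, -0.4, -0.1]
gripper_width: 0.0436
```

Emit:
play_rows(series=[0,0,0,0,0,0,0,0,0,0,0,0,0,0,0,0,0,0,0,0], jaw=0, squeeze=20)

```text
time_s: 14.4
tcp_pos: [0.5499, 0.1395, 0.1028]
eef_rot: [-153.9, 89.9, 33.0]
contact_force: [-0.4, 0.0, -0.2]
gripper_width: 0.0159
```

```bash
python3 -c "
from h import *
go((-60,70,102),(1,0,0))
for n in ['wrist','side']: cv2.imwrite('pics/%s5.png'%n,capture(n)['img'])"
```

```text
t 14.4 tcp [0.5499 0.1395 0.1028] case mm [-58.7182  71.0109 102.7897] F case [-0.372   0.0526 -0.1736] w 0.0159
tool axes in case (cols x,y,z):
 [[ 0.0012  0.001  -1.    ]
 [ 0.0006 -1.     -0.001 ]
 [-1.     -0.0006 -0.0012]]
spin 0.0010196790141487888 j6 -27.08654090233689 per5 0.00020393580282975776
tool shift [0.0008 0.001  0.0013] world [-0.0012 -0.0012 -0.0008]
```

View pics/side5.png

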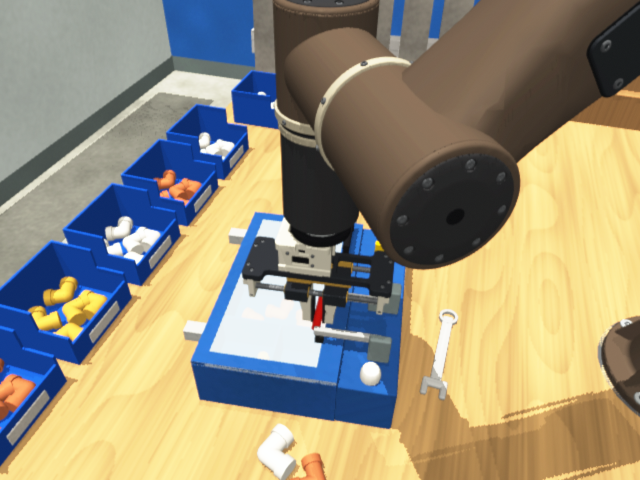

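Emit:
play_rows(series=[0,0,0,0,0,0,0,0,-0.001,0,0,0,-0.001,0,0,0,-0.001,0,0,0])

```text
time_s: 14.92
tcp_pos: [0.5486, 0.1392, 0.1045]
eef_rot: [2.5, 89.9, -170.6]
contact_force: [-4.3, 2.2, -2.3]
gripper_width: 0.0113
```

Emit:
play_rows(series=[-0.0005,0,0,0,-0.0005,0,0,0,-0.0005,0,0,0,-0.0005,0,0,0,-0.0005,0,0,0])

```text
time_s: 15.33
tcp_pos: [0.5486, 0.1392, 0.1068]
eef_rot: [2.7, 89.9, -170.4]
contact_force: [-4.9, 1.9, -4.3]
gripper_width: 0.011
```

Emit:
play_rows(series=[-0.0008,0,0,0,-0.0008,0,0,0,-0.0008,0,0,0,-0.0008,0,0,0,-0.0008,0,0,0])

```text
time_s: 15.75
tcp_pos: [0.5483, 0.1391, 0.1105]
eef_rot: [4.6, 89.9, -168.5]
contact_force: [-5.4, 2.7, -5.5]
gripper_width: 0.0112
```

```bash
python3 - <<'E'
from h import *
go((-60,70,102),(1,0,0))
# arc plan
r=90
a0=np.arcsin(9.0/90)
a=np.linspace(a0,np.deg2rad(88),26)
x=r*np.cos(a);z=r*np.sin(a)
print(np.c_[-np.diff(z),-np.diff(x)])  # tool x (down), tool z (=-case x)
E
```

```text
t 15.75 tcp [0.5483 0.1391 0.1105] case mm [-60.3477  70.7954 110.5495] F case [-5.0108  3.2926 -5.5312] w 0.0112
tool axes in case (cols x,y,z):
 [[-0.0026  0.0006 -1.    ]
 [-0.0002 -1.     -0.0006]
 [-1.      0.0002  0.0026]]
spin 0.0005523188149449965 j6 -27.085737177139897 per5 0.0001104637629889993
tool shift [ 0.0085  0.0008 -0.0004] world [ 0.0004 -0.0007 -0.0085]
[[-5.125   0.6642]
 [-5.0785  0.9573]
 [-5.0151  1.2472]
 [-4.9353  1.533 ]
 [-4.8392  1.8137]
 [-4.7271  2.0885]
 [-4.5994  2.3564]
 [-4.4566  2.6165]
 [-4.2991  2.868 ]
 [-4.1274  3.11  ]
 [-3.942   3.3418]
 [-3.7437  3.5625]
 [-3.5331  3.7715]
 [-3.3108  3.9681]
 [-3.0776  4.1516]
 [-2.8342  4.3214]
 [-2.5815  4.4769]
 [-2.3203  4.6177]
 [-2.0514  4.7433]
 [-1.7758  4.8532]
 [-1.4943  4.9471]
 [-1.2079  5.0248]
 [-0.9175  5.0858]
 [-0.624   5.1301]
 [-0.3286  5.1574]]
```

Latch has passed the bolt's free play with only a few N. Playing the arc.

Emit:
play_rows(series=[-0.0051,0,0.0007,0,-0.0051,0,0.001,0,-0.005,0,0.0012,0,-0.0049,0,0.0015,0,-0.0048,0,0.0018,0])

```text
time_s: 16.17
tcp_pos: [0.5428, 0.1384, 0.1365]
eef_rot: [3.9, 89.9, -169.2]
contact_force: [-4.3, 1.4, -6.8]
gripper_width: 0.0111
```

Emit:
play_rows(series=[-0.0047,0,0.0021,0,-0.0046,0,0.0024,0,-0.0045,0,0.0026,0,-0.0043,0,0.0029,0,-0.0041,0,0.0031,0])

```text
time_s: 16.58
tcp_pos: [0.5311, 0.1371, 0.1596]
eef_rot: [-175.1, 89.9, 11.8]
contact_force: [-0.2, 0.3, -4.7]
gripper_width: 0.0111
```

```bash
python3 - <<'E'
from h import *
go((-88,70,150),(1,0,0))
c=capture('side');cv2.imwrite('pics/s6.png',c['img'])
E
```

```text
t 16.58 tcp [0.5311 0.1371 0.1596] case mm [-77.732   70.8897 159.5907] F case [-0.1139  0.3438 -4.7204] w 0.0111
tool axes in case (cols x,y,z):
 [[ 0.002   0.0013 -1.    ]
 [ 0.0002 -1.     -0.0013]
 [-1.     -0.0002 -0.002 ]]
spin 0.0013299127237913488 j6 -28.07987844174179 per5 0.00026598254475826975
tool shift [0.0096 0.0009 0.0103] world [-0.0101 -0.0021 -0.0096]
```

View pics/s6.png

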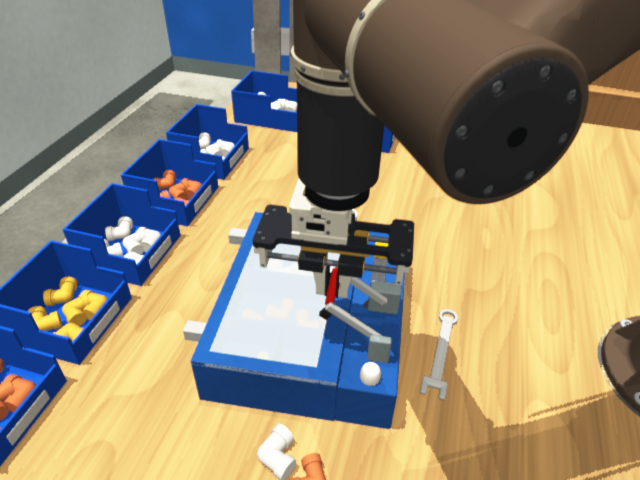

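The latch is rising with the fingers (bar at about (331,288)), forces about 5 N. Continuing.

Emit:
play_rows(series=[-0.0039,0,0.0033,0,-0.0037,0,0.0036,0,-0.0035,0,0.0038,0,-0.0033,0,0.004,0,-0.0031,0,0.0042,0])

```text
time_s: 17.05
tcp_pos: [0.5141, 0.1352, 0.1785]
eef_rot: [-175.2, 89.7, 11.8]
contact_force: [6.8, -0.2, 2.7]
gripper_width: 0.011
```

Emit:
play_rows(series=[-0.0028,0,0.0043,0,-0.0026,0,0.0045,0,-0.0023,0,0.0046,0,-0.002,0,0.0047,0,-0.0018,0,0.0049,0])

```text
time_s: 17.47
tcp_pos: [0.4931, 0.1329, 0.1917]
eef_rot: [-174.3, 89.4, 12.7]
contact_force: [7.7, -2.8, 8.4]
gripper_width: 0.0113
```

Emit:
play_rows(series=[-0.0015,0,0.005,0,-0.0012,0,0.005,0,-0.0009,0,0.0051,0,-0.0006,0,0.0051,0,-0.0003,0,0.0052,0])

```text
time_s: 17.88
tcp_pos: [0.4672, 0.1298, 0.1962]
eef_rot: [-172.6, 89.5, 14.4]
contact_force: [4.8, -1.8, 12.0]
gripper_width: 0.011
```

Emit:
play_rows(series=[0,0,0,0,0,0,0,0,0,0,0,0,0,0,0,0,0,0,0,0])

```text
time_s: 18.3
tcp_pos: [0.4665, 0.1297, 0.1961]
eef_rot: [-171.6, 89.5, 15.4]
contact_force: [2.0, -0.6, 15.6]
gripper_width: 0.0112
```

```bash
python3 - <<'E'
from h import *
go((-150,70,192),(1,0,0))
c=capture('side');cv2.imwrite('pics/s7.png',c['img'])
E
```

```text
t 18.3 tcp [0.4665 0.1297 0.1961] case mm [-142.7264   71.2094  196.103 ] F case [ 1.8821 -0.8419 15.5664] w 0.0112
tool axes in case (cols x,y,z):
 [[ 0.0078  0.0027 -1.    ]
 [ 0.0012 -1.     -0.0027]
 [-1.     -0.0011 -0.0078]]
spin 0.0026633946352174753 j6 -32.1242487235152 per5 0.0005326789270434951
tool shift [0.004  0.0012 0.0073] world [-0.0071 -0.0021 -0.0041]
```

View pics/s7.png

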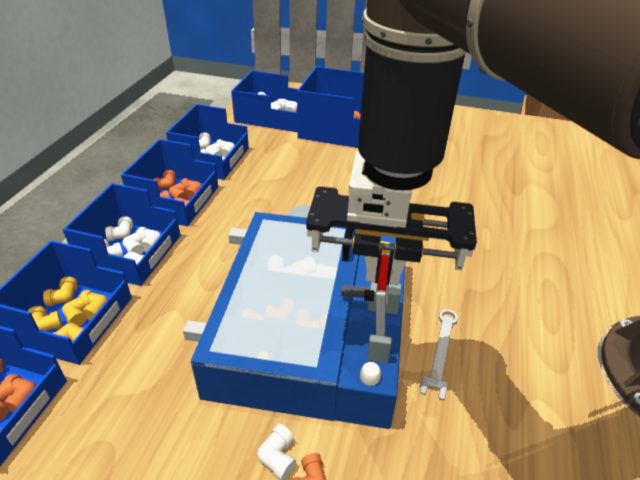

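The latch stands close to upright. Releasing and rising.

Emit:
play_rows(series=[0,0,0,0,0,0,0,0,0,0,0,0,-0.02,0,0,0,-0.03,0,0,0], jaw=50)

```text
time_s: 18.77
tcp_pos: [0.4616, 0.1278, 0.24]
eef_rot: [23.3, 89.6, -149.9]
contact_force: [1.0, 0.5, 0.3]
gripper_width: 0.0385
```

```bash
python3 - <<'E'
from h import *
go((-80,-110,160),(1,0,0))
c=capture('side');cv2.imwrite('pics/s8.png',c['img'])
E
```

```text
t 18.77 tcp [0.4616 0.1278 0.24  ] case mm [-147.823    69.9412  239.9858] F case [1.0341 0.3553 0.2537] w 0.0385
tool axes in case (cols x,y,z):
 [[-0.0061  0.0007 -1.    ]
 [-0.0026 -1.     -0.0006]
 [-1.      0.0026  0.0061]]
spin 0.0006534203735388822 j6 -32.12106350419086 per5 0.00013068407470777642
tool shift [ 0.08    0.1798 -0.0682] world [ 0.0888 -0.1706 -0.08  ]
```

View pics/s8.png

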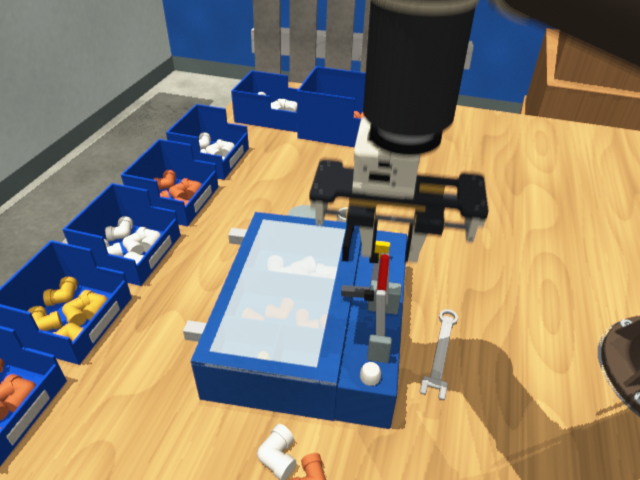

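The latch stands upright by itself (bar at (383,272)). Moving above the lid pull.

Emit:
play_rows(series=[0,0.036,-0.0136,0,0,0.036,-0.0136,0,0,0.036,-0.0136,0,0.01,0.036,-0.0136,0,0.03,0.036,-0.0138,0])

```text
time_s: 19.23
tcp_pos: [0.5531, -0.0384, 0.2094]
eef_rot: [176.5, 89.6, 3.5]
contact_force: [1.4, 0.3, 0.8]
gripper_width: 0.044
```

Emit:
play_rows(series=[0.03,0,0,0,0.01,0,0,0,0,0,0,0,0,0,0,0,0,0,0,0])

```text
time_s: 19.65
tcp_pos: [0.5511, -0.0356, 0.1683]
eef_rot: [175.3, 89.9, 2.3]
contact_force: [1.4, -0.6, 0.1]
gripper_width: 0.0439
```

```bash
python3 - <<'E'
from h import *
go((-80,-110,112),(1,0,0))
c=capture('wrist');cv2.imwrite('pics/w9.png',c['img'])
E
```

```text
t 19.65 tcp [ 0.5511 -0.0356  0.1683] case mm [ -78.4149 -103.0233  168.3057] F case [ 1.2973 -0.7582  0.071 ] w 0.0439
tool axes in case (cols x,y,z):
 [[ 0.0023  0.0028 -1.    ]
 [-0.0002 -1.     -0.0028]
 [-1.      0.0002 -0.0023]]
spin 0.0028345937490934503 j6 -9.652654035449386 per5 0.00056691874981869
tool shift [0.0563 0.007  0.0017] world [-0.0007 -0.0071 -0.0563]
```

View pics/w9.png

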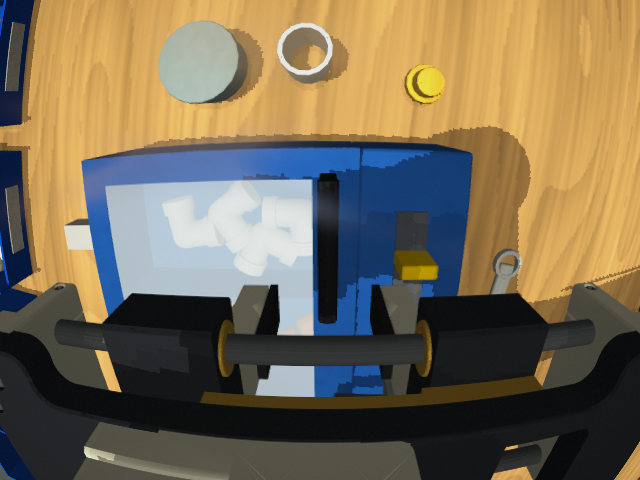

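Pull bar at x≈328 is centred between the fingers; the tab (415,265) is close to the front finger, so I'll narrow the jaws before descending.

Emit:
play_rows(series=[0,0.007,0.0015,0,0,0,0,0,0,0,0,0,0.01,0,0,0,0.01,0,0,0], jaw=32)

```text
time_s: 20.12
tcp_pos: [0.55, -0.0435, 0.1464]
eef_rot: [-168.5, 89.9, 18.4]
contact_force: [0.4, 0.8, 0.4]
gripper_width: 0.0284
```

Emit:
play_rows(series=[0.01,0,0,0,0.01,0,0,0,0.01,0,0,0,0.006,0,0,0,0,0,0,0])

```text
time_s: 20.53
tcp_pos: [0.5486, -0.0439, 0.1084]
eef_rot: [3.4, 89.8, -169.7]
contact_force: [0.2, 0.5, -1.0]
gripper_width: 0.028
```

Emit:
play_rows(series=[0,0,0,0,0,0,0,0,0,0,0,0,0,0,0,0,0,0,0,0], jaw=0, squeeze=35)

```text
time_s: 20.95
tcp_pos: [0.5505, -0.0436, 0.1111]
eef_rot: [-177.9, 89.9, 9.0]
contact_force: [2.5, -0.8, -0.3]
gripper_width: 0.0113
```

```bash
python3 - <<'E'
from h import *
go((-80,-110,112),(1,0,0))
c=capture('side');cv2.imwrite('pics/s10.png',c['img'])
# lid arc, pull rel to hinge (-180,36)
a=np.deg2rad(np.linspace(0,46,31))
x=-180*np.cos(a)+36*np.sin(a); z=180*np.sin(a)+36*np.cos(a)
print(np.c_[np.rad2deg(a[1:]),-np.diff(z),-np.diff(x)])
E
```

```text
t 20.95 tcp [ 0.5505 -0.0436  0.1111] case mm [ -80.0081 -110.8098  111.0937] F case [ 2.3626 -1.1093 -0.3018] w 0.0113
tool axes in case (cols x,y,z):
 [[ 0.0019  0.0012 -1.    ]
 [ 0.0001 -1.     -0.0012]
 [-1.     -0.0001 -0.0019]]
spin 0.0012336445425389364 j6 -8.898672939050178 per5 0.00024672890850778727
tool shift [-0.0009 -0.0008 -0.    ] world [-0.0001  0.0008  0.0009]
[[ 1.5333 -4.8036 -1.0278]
 [ 3.0667 -4.7744 -1.1559]
 [ 4.6    -4.7418 -1.2833]
 [ 6.1333 -4.7057 -1.4097]
 [ 7.6667 -4.6663 -1.5351]
 [ 9.2    -4.6236 -1.6594]
 [10.7333 -4.5775 -1.7826]
 [12.2667 -4.5282 -1.9044]
 [13.8    -4.4756 -2.0249]
 [15.3333 -4.4198 -2.1439]
 [16.8667 -4.3609 -2.2614]
 [18.4    -4.2988 -2.3773]
 [19.9333 -4.2337 -2.4915]
 [21.4667 -4.1655 -2.6039]
 [23.     -4.0943 -2.7144]
 [24.5333 -4.0202 -2.823 ]
 [26.0667 -3.9432 -2.9296]
 [27.6    -3.8634 -3.034 ]
 [29.1333 -3.7808 -3.1363]
 [30.6667 -3.6956 -3.2364]
 [32.2    -3.6076 -3.3341]
 [33.7333 -3.5171 -3.4294]
 [35.2667 -3.4241 -3.5223]
 [36.8    -3.3286 -3.6127]
 [38.3333 -3.2308 -3.7005]
 [39.8667 -3.1306 -3.7856]
 [41.4    -3.0282 -3.868 ]
 [42.9333 -2.9236 -3.9476]
 [44.4667 -2.8169 -4.0245]
 [46.     -2.7082 -4.0984]]
```

View pics/s10.png

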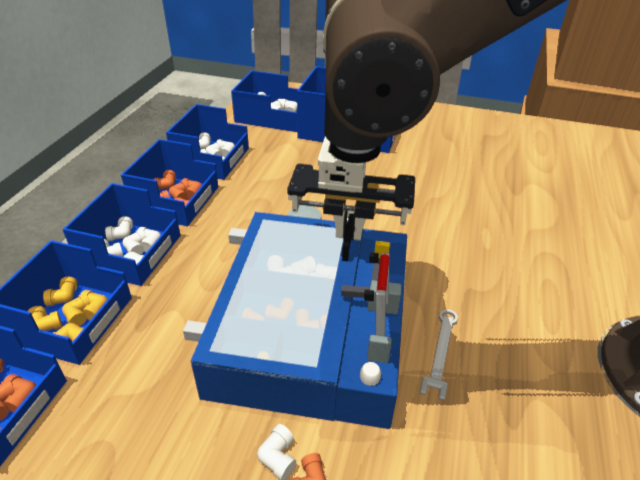

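The pull is gripped; the latch still stands and the tab is clear. Following the lid arc.

Emit:
play_rows(series=[0,0,0,0,-0.001,0,-0.0002,0,-0.0019,0,-0.0004,0,-0.0019,0,-0.0004,0,0,0,0,0])

```text
time_s: 21.42
tcp_pos: [0.5513, -0.0434, 0.1153]
eef_rot: [-173.5, 89.9, 13.4]
contact_force: [4.6, -1.1, -4.2]
gripper_width: 0.0109
```

Emit:
play_rows(series=[-0.0024,0,-0.0006,0,-0.0024,0,-0.0006,0,-0.0047,0,-0.0013,0,-0.0047,0,-0.0014,0,-0.0047,0,-0.0015,0])

```text
time_s: 21.83
tcp_pos: [0.5561, -0.0429, 0.1334]
eef_rot: [-22.1, 90.0, 164.8]
contact_force: [7.9, -0.4, -10.4]
gripper_width: 0.0111
```

```bash
python3 - <<'E'
from h import *
go((-80,-110,112),(1,0,0))
c=capture('side');cv2.imwrite('pics/s11.png',c['img'])
E
```

```text
t 21.83 tcp [ 0.5561 -0.0429  0.1334] case mm [ -74.3101 -110.7939  133.439 ] F case [  7.7497  -1.355  -10.411 ] w 0.0111
tool axes in case (cols x,y,z):
 [[-0.0005  0.0008 -1.    ]
 [ 0.0002 -1.     -0.0008]
 [-1.     -0.0002  0.0005]]
spin 0.0007664029122755878 j6 -8.787772223206296 per5 0.00015328058245511755
tool shift [ 0.0214 -0.0008  0.0057] world [-0.0057  0.0001 -0.0214]
```

View pics/s11.png

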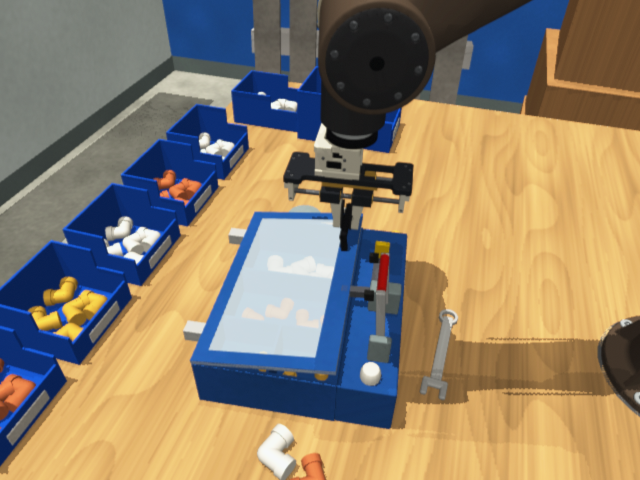

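The lid is rising (gap visible along its front edge). Continuing.

Emit:
play_rows(series=[-0.0046,0,-0.0016,0,-0.0046,0,-0.0018,0,-0.0045,0,-0.0019,0,-0.0045,0,-0.002,0,-0.0044,0,-0.0021,0])

```text
time_s: 22.3
tcp_pos: [0.5647, -0.0418, 0.1556]
eef_rot: [-9.4, 89.9, 177.5]
contact_force: [4.5, -1.7, -11.3]
gripper_width: 0.0106
```

Emit:
play_rows(series=[-0.0044,0,-0.0023,0,-0.0043,0,-0.0024,0,-0.0042,0,-0.0025,0,-0.0042,0,-0.0026,0,-0.0041,0,-0.0027,0])

```text
time_s: 22.72
tcp_pos: [0.5768, -0.0404, 0.1777]
eef_rot: [-3.1, 89.8, -176.2]
contact_force: [-0.3, -0.5, -8.6]
gripper_width: 0.0109
```

```bash
python3 - <<'E'
from h import *
go((-80,-110,112),(1,0,0))
E
```

```text
t 22.72 tcp [ 0.5768 -0.0404  0.1777] case mm [ -53.5269 -110.8167  177.7057] F case [-0.3969 -0.4722 -8.5925] w 0.0109
tool axes in case (cols x,y,z):
 [[-0.0027  0.0008 -1.    ]
 [ 0.0001 -1.     -0.0008]
 [-1.     -0.0001  0.0027]]
spin 0.0007516464152272917 j6 -8.434375497266094 per5 0.00015032928304545834
tool shift [ 0.0658 -0.0008  0.0263] world [-0.0264 -0.0023 -0.0657]
```

Emit:
play_rows(series=[-0.004,0,-0.0028,0,-0.0039,0,-0.0029,0,-0.0039,0,-0.003,0,-0.0038,0,-0.0031,0,-0.0037,0,-0.0032,0])

```text
time_s: 23.13
tcp_pos: [0.5912, -0.0388, 0.1976]
eef_rot: [-0.5, 89.8, -173.6]
contact_force: [-8.2, -0.0, -3.2]
gripper_width: 0.011
```

Emit:
play_rows(series=[-0.0036,0,-0.0033,0,-0.0035,0,-0.0034,0,-0.0034,0,-0.0035,0,-0.0033,0,-0.0036,0,-0.0032,0,-0.0037,0])

```text
time_s: 23.55
tcp_pos: [0.6078, -0.0368, 0.2152]
eef_rot: [1.9, 89.7, -171.1]
contact_force: [-12.8, 0.2, 4.1]
gripper_width: 0.011
```

```bash
python3 - <<'E'
from h import *
go((-80,-110,112),(1,0,0))
c=capture('side');cv2.imwrite('pics/s12.png',c['img'])
E
```

```text
t 23.55 tcp [ 0.6078 -0.0368  0.2152] case mm [ -22.3174 -110.9338  215.195 ] F case [-12.6902   1.7099   4.0688] w 0.011
tool axes in case (cols x,y,z):
 [[-0.0044  0.001  -1.    ]
 [-0.0002 -1.     -0.001 ]
 [-1.      0.0001  0.0044]]
spin 0.0009706629639771869 j6 -7.961241486579967 per5 0.00019413259279543738
tool shift [ 0.1034 -0.001   0.0572] world [-0.0574 -0.006  -0.1032]
```

View pics/s12.png

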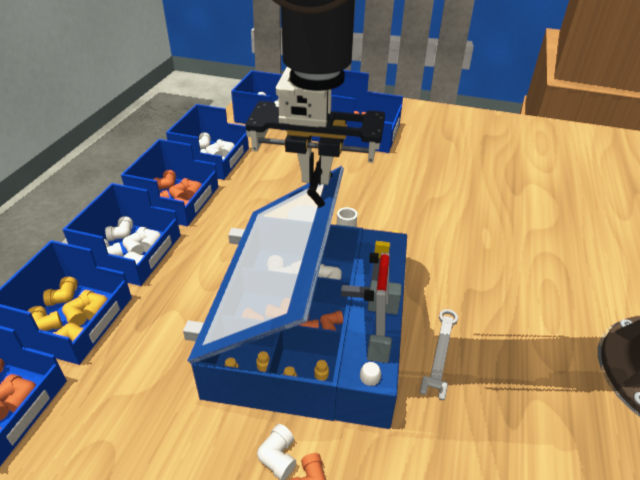

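The lid is at about 38°; a few more rows.

Emit:
play_rows(series=[-0.0034,0,-0.0034,0,-0.0033,0,-0.0034,0,-0.0032,0,-0.0035,0,-0.0031,0,-0.0036,0,0,0,0,0])

```text
time_s: 24.02
tcp_pos: [0.6237, -0.0348, 0.2287]
eef_rot: [27.2, 90.0, -145.9]
contact_force: [-5.5, 1.3, 1.8]
gripper_width: 0.0111
```

Emit:
play_rows(series=[0,0,0,0,0,0,0,0,0,0,0,0,0,0,0,0,0,0,0,0])

```text
time_s: 24.43
tcp_pos: [0.6236, -0.0348, 0.2287]
eef_rot: [145.6, 90.0, -27.5]
contact_force: [-5.1, 0.7, -0.2]
gripper_width: 0.0108
```

```bash
python3 - <<'E'
from h import *
go((-80,-110,112),(1,0,0))
c=capture('side');cv2.imwrite('pics/s13.png',c['img'])
E
```

```text
t 24.43 tcp [ 0.6236 -0.0348  0.2287] case mm [  -6.3377 -110.8616  228.6987] F case [-4.9611  1.3333 -0.2154] w 0.0108
tool axes in case (cols x,y,z):
 [[ 0.0004  0.0013 -1.    ]
 [-0.0002 -1.     -0.0013]
 [-1.      0.0002 -0.0004]]
spin 0.0012786912267435113 j6 -7.780600495194324 per5 0.0002557382453487023
tool shift [ 0.1167 -0.001   0.0737] world [-0.0732 -0.0079 -0.1167]
```

View pics/s13.png

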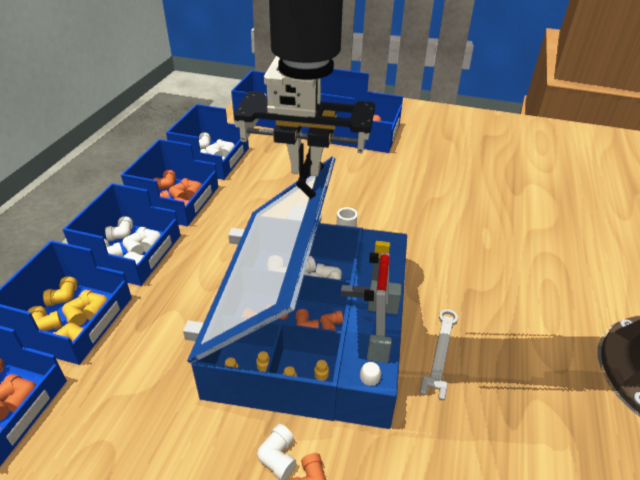

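Lid is near 44°. Opening only slightly (the front finger has about 9 mm to the tilted lid), then rising straight up.

Emit:
play_rows(series=[0,0,0,0,0,0,0,0,0,0,0,0,-0.005,0,0,0,-0.015,0,0,0], jaw=23)

```text
time_s: 24.9
tcp_pos: [0.6233, -0.0347, 0.2462]
eef_rot: [-2.8, 89.9, -175.9]
contact_force: [0.4, -0.3, -0.7]
gripper_width: 0.0202
```

Emit:
play_rows(series=[-0.02,0,0,0,-0.03,0,0,0,-0.03,0,0,0,-0.02,0,0,0,0,0,0,0])

```text
time_s: 25.32
tcp_pos: [0.6261, -0.0351, 0.3538]
eef_rot: [173.8, 89.4, 0.8]
contact_force: [1.3, -0.2, 0.7]
gripper_width: 0.0201
```

Emit:
play_rows(series=[0,0,0,0,0,0,0,0,0,0,0,0,0,0,0,0,0,0,0,0])

```text
time_s: 25.73
tcp_pos: [0.6236, -0.0347, 0.3464]
eef_rot: [5.8, 89.9, -167.3]
contact_force: [0.5, -0.3, 0.1]
gripper_width: 0.02
```

```bash
python3 - <<'E'
from h import *
go()
T=capture('top');S=capture('side');cv2.imwrite('pics/s14.png',S['img']);cv2.imwrite('pics/t14.png',T['img'])
E
```

```text
t 25.73 tcp [ 0.6236 -0.0347  0.3464] case mm [  -6.3113 -110.7851  346.4437] F case [ 0.4596 -0.3109  0.0619] w 0.02
tool axes in case (cols x,y,z):
 [[-0.0014  0.0011 -1.    ]
 [-0.0001 -1.     -0.0011]
 [-1.      0.0001  0.0014]]
```

View pics/s14.png

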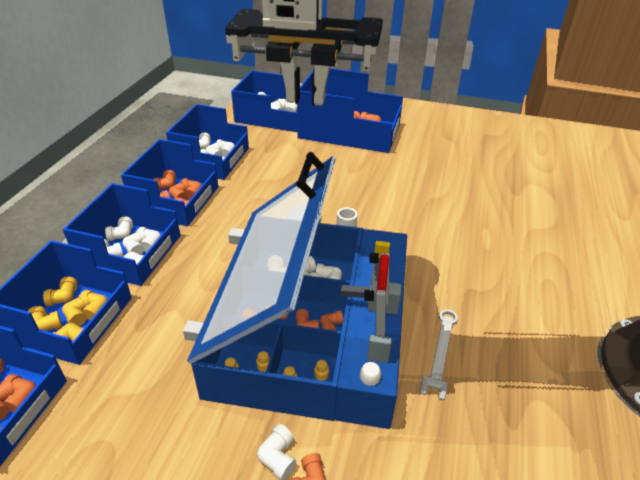

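View pics/t14.png

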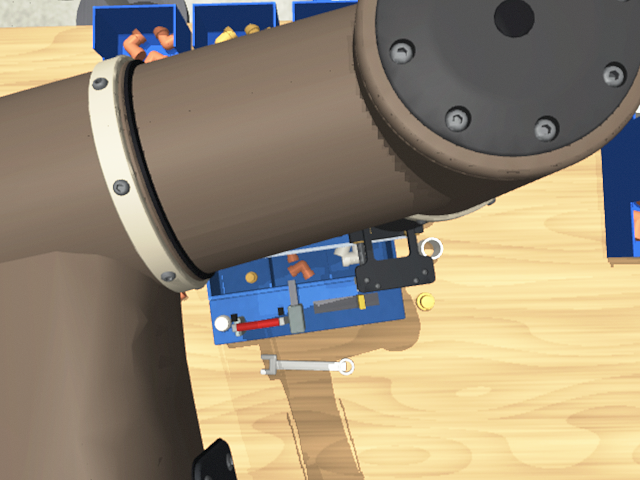

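Lid and latch stay up on their own, and the gripper is clear. One quick numeric check of latch angle and lid angle.

```bash
python3 - <<'E'
from h import *
T=capture('top');S=capture('side')
a=blob(T["img"],(0,150,80),(6,255,255),(225,305,295,340));b=blob(S["img"],(0,150,80),(6,255,255),(365,245,400,300))
p,e=tri(T,a[0],S,b[0]);q=wc(p);print(a[0],b[0],q,e,"latch deg",np.rad2deg(np.arctan2(q[2]-115,q[0]+150)))
# pull bar in side view, plane case y=-110
s=blob(S["img"],(0,0,0),(180,255,45),(292,145,332,200));o,d=ray(S,s[0]);oc,dc=wc(o),RC.T@d
k=(-110-oc[1])/dc[1];c=oc+k*dc;print(s[0],c,"lid deg",np.rad2deg(np.arctan2(c[2]-85,100-c[0])-np.arctan2(36,180)))
E
```

```text
[257.6881 324.3119] [382.7799 272.1478] [-142.6037   69.2189  207.5952] 5.3281040373925774e-05 latch deg 85.43301469003227
[308.3516 173.6858] [ -11.2185 -110.      228.4935] lid deg 40.911622156117616
```

```bash
python3 -c "
from plant import *
print(close_job())"
```

```text
the job is handed in; nothing more can be done
None
```

The case is open and the job is handed in, at about 26 s on the clock. The hand-in reports no verdict, so the results below rest on my own checks.

- **Tab:** I pinched it and slid it about 49 mm to the right. It met a firm stop with 18 N on the tool, about 4 N of that tab friction, so roughly 14 N on the stop against the 25 N limit. I then eased off the load and let go.
- **Latch:** I swung it up by the red bar. It passed the bolt with only about 5–8 N on the tool; near the top, up to about 16 N built up, mostly off the swing direction. The cameras put it at about 85° afterwards, standing by itself.
- **Lid:** I raised it by the black pull, with forces up to about 13 N, and released it. It stayed up.
- **Surroundings:** The gripper ended about 110 mm above the pull, with contact force near zero. In the last pictures the pipe cap, wrench and elbows look unmoved in the side view. On the right of the case, the brass nipple and pipe stub look unmoved in the top view. The putty tin was hidden, and I did not measure any of these.

**Disagreement:** the two lid angle checks differ: about 45° from the gripper's travel and about 41° from the side picture. The picture value is probably low because it counts the pull's posts. Both are above the required 35°.

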